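# Take a mirror from its covered slide and hold it face up for inspection

### The job

Pull the carriage by its knob until it stops, so that the mirror on it comes out from under the dust cover, and leave the carriage out. Then take the mirror by its square frame (not by the glass), draw its post up out of the holder, and turn it so that the post lies level and the glass faces the ceiling. Finish while you are still holding it like that, motionless and at least 20 cm above the table, with all the other things on the table and on the cover left where they were.

Things in the scene. Friction and masses are not known exactly. Their poses are not given: they have to be found in the camera images.
- station: Fixed black board 320 x 140 x 12 mm with two guide rails (tops 30 mm up) and a clear dust cover with aluminium corner posts and a grey back, roof 140 to 144 mm above the table, open towards the knob. Origin on the table, below the holder's axis while the carriage is in; the carriage is pulled along -x (level); z up. Board x = -0.225 to 0.095 m, cover x = -0.025 to 0.078 m, 138 mm wide.
- carriage (a joint): How far the carriage is pulled out along the station's -x, in m: 0 fully in (as at the start), 0.130 out at its stop. About 2 to 3 N of friction; it stays where it is left.
- pull_knob (a point): Centre of the round black pull knob standing upright at the carriage's free end, 60 mm above the table; its head is 21 mm in diameter, from 48 to 73 mm above the table. Below it are a thin neck and a tongue 26 mm wide (top at 31 mm). It stays 94 mm ahead (station's -x) of the holder's axis.
- holder_mouth (a point): Centre of the mouth of the upright black post holder on the carriage, 71 mm above the table; 25 mm in diameter, with a steel thumbscrew on one side (already slack). The bore is 41 mm deep, 1 mm wider all round than the post, which only stands in it and can turn.
- mirror_center (a point): Centre of the mirror's square black mount, 40 mm wide and high, 101 mm up at the start, on a steel post 12.7 mm thick. Frame: x the way the glass faces, y across the mount (grip its flat sides, 40 mm apart, 12 mm deep: x = -0.008 to 0.004 m), z along the post away from its foot (up at the start). Behind, adjusters to x = -0.020. 0.12 to 0.2 kg, centre of mass 20 mm below this point.
- post_foot (a point): Foot of the mirror's post, on its axis, 70 mm from mirror_center (the mount's lower edge is 20 mm from mirror_center); at the start it stands on the floor of the holder's bore, 30 mm above the table. Frame as mirror_center.
- mirror_glass: Round mirror glass, 24 mm across, in the front of the mount, 15 to 19 mm ahead (+x) of mirror_center; not to be touched. At the start it faces roughly the station's -x, up to 0.35 rad to either side. Its origin and axes are those of post_foot.
- hex_key: Hex key, 93 x 31 x 6 mm, lying on the clear roof of the dust cover; leave it. Origin at the centre of its underside.
- spare_mount: A second square black mount without a post, 39 x 40 x 40 mm, standing on the table right of the station; leave it. Origin at the centre of its underside.
- sleeve: Steel sleeve 29 mm in diameter, 58 mm high, on the table left of the station; leave it. Origin at the centre of its underside.
- box_dark: Closed black box 50 x 60 x 30 mm on the table behind the station; leave it. Origin at the centre of its underside.
- box_grey: Closed dark grey box 55 x 55 x 21 mm on the table right of the station; leave it. Origin at the centre of its underside.
- short_holder: Short black post holder 25 x 32 mm, 55 mm high, standing on the table right of the station; leave it. Origin at the centre of its underside.
- meter: Small yellow meter 85 x 50 x 32 mm on the table right of the station; leave it. Origin at the centre of its underside.
Things that resemble listed ones, but are neither listed nor needed, are in the scene too. Leave any green look-alike of the part that bears mirror_center alone.

How it is judged (in metres and radians):
On the way, in this order (a step that is already met when the one before it is completed fails the run):
1. the carriage is pulled out to its stop (within 12 mm), the mirror still seated in the holder (value of joint carriage above 0.118 m and horizontal distance between post_foot and holder_mouth below 0.01 m and height (world z) of post_foot below 0.04 m), for 0.2 s.
2. the mirror, gripped, is drawn up until the foot of its post is clear of the holder's mouth (height (world z) of post_foot above 0.075 m and contact force between the fingers and mirror above 1 N), for 0.1 s.
At the end, for the whole second after the job is handed in: The mirror is held in the gripper and nothing else carries it: its centre at least 190 mm above the table, the glass facing up within 0.5 rad (so the post is level within 0.5 rad), motionless (under 30 mm/s and 0.3 rad/s); the carriage is still out, at least 110 mm of its 130 mm (height (world z) of mirror_center above 0.19 m and angle between mirror_center's own x axis and vertical below 0.5 rad and contact force between the fingers and mirror above 1 N and contact force between mirror and station below 0.2 N and linear speed of mirror_glass below 0.03 m/s and angular speed of mirror_glass below 0.3 rad/s and value of joint carriage above 0.11 m); the arm keeps its last pose, push and grip.
It fails at once if the fingers touch the glass (contact force between the fingers and mirror_glass above 0.5 N).
It fails at once if another thing is moved by more than 25 mm (distance of any of hex_key, spare_mount, sleeve, box_dark, box_grey, short_holder, meter from where it was at the start of the episode above 0.025 m).
It also fails if it takes over 43 s, if anything falls off the work surface, if the arm or the gripper's body presses on something with over 40 N, if the wrist force passes 120 N, or if a joint passes its speed limit or range.

### The arm

A 6-joint arm with a two-finger parallel gripper is mounted at the origin on a cart in front of the work surface, level with it; the furniture and walls round the work are solid. World frame = base frame: x ahead of the robot, y to its left, z up, the work surface at z = 0. Lengths are in mm, angles in rad, forces in N, time in s.
With the tool pointing down it reaches from about 350 to 975 mm from the base axis. Payload 4.9 kg.
Tool frame: the origin (TCP) lies between the finger pads; the fingertips stand 8 mm ahead of it and the grasp point (between the pads) lies 11 mm behind it; x points along the fingers, y is the direction in which the jaws open and shut, and the axes are right-handed (so a half turn about x gives the same grasp; the last joint's range is limited). The gripper opens to 85 mm and grips with 20 to 120 N. Pads are 22 mm wide; open, the fingers measure 114 mm over their backs; the gripper's body (76 mm by 85 mm) begins 54 mm behind the grasp point. The pads swing forward as they close: fully open they stand 13 mm farther back than shut.
Start: joints at [-1.317, 0.053, 1.613, -0, 1.476, -0.119], TCP at [227.634, -582.052, 239.304] pointing down, gripper open.
Joint ranges: [-3.01, 3.01], [-1.01, 2.22], [0.06, 2.58], [-1.02, 4.17], [0.09, 2.62], [-3.14, 3.14]. Speed limits (rad/s): [2.57, 2.57, 3.14, 3.14, 3.14, 3.14].

### API

Orientations are given as a rotation vector (axis times angle).
In Python, from bench import observe, cams, job gives the robot as it stands.
- The arm moves only by the tool move_arm, never from a script. Its argument "steps" is a list of rows, each a list of 3 entries, a list of its own where there are three numbers: the shift along the tool's x, y, z in m, then the turn, a rotation vector about the tool's x, y, z in rad, then the closure, from -1 (fully open) to 1 (shut), so that 0 is half open. A call has 1 to 10 rows; each row is the pose to reach, as a shift and turn from the pose commanded when the call began, along the tool's axes at that moment; what a row does not reach only later rows make up. A row lasts 1/8 s, in which the tool goes at most 62.5 mm and 10.7 degrees, less where a joint would pass 70% of its speed; a pose out of reach is approached as far as the arm can. A call with a gripper value outside its range is refused whole. The fingers move at their own pace and stop on an object; "force" is the grip in N (left out, the last holds). Time passes only in rows, so rows that repeat a pose let the fingers close. It gives the time, the measured TCP pose, the force and the opening at its end, in the units of the state.
- observe(): the state, without advancing time (a new reading comes with each control period).
- cams.grab_frame(name): name is "side" or "top" or "wrist"; returns (picture, depth): 384x512x3 uint8, blue, green, red; 384x512 float32, mm along the optical axis (not along the pixel's ray), 0 where there is no reading.
- cams.camera_params(name): a dict with "fx", "fy", "cx", "cy" (pixels), "R" (3x3) and "t" (3): a world point X has camera coordinates R X + t. Camera axes: x right, y down, z forward; pixel columns grow to the right and rows downward; lengths in mm; the calibration is good to about 2 mm. A picture is of the moment at which its call begins: read the wrist's pose just before it. camera_params takes no time and is no camera call; for the wrist camera it gives the pose at the moment of the call.
- job.job_done(): hands the job in, once; it reports no verdict.
The state is a dict: "clock": time; "joint_pos": joint angles; "qd": joint speeds; "joint_torque": joint torques, N m; "eef_pos": TCP position; "ee_rot": TCP orientation; "contact_force": force on the tool from outside, world axes, zero at the start; "ft_torque": the same for the moment, N m; "opening": opening from 0.0 (shut) to 1.0 (fully open).
Only numpy, scipy, OpenCV 4.12 (cv2) and the standard library are available. Lean on these libraries where they do the work, as an engineer would, in place of code of your own. Each camera call takes 0.05 s, during which the arm holds its last target.

## Working session

There is one attempt and no reset: what is moved stays moved. The work goes in short steps, Python scripts to look and compute and a tool call to move; the robot and the scene stay as the last step left them, time stands still between calls to the robot, and variables do not carry over. Pictures are saved under pics/ and viewed, and the job is handed in when it is done.

Besides the shell and the picture viewer there is one more tool, called after ">>>" as name(argument=value, ...), one argument or row to a line, values as JSON. move_arm: Moves the arm, as the interface text tells. Its arguments: {"type":"object","properties":{"steps":{"type":"array","items":{"type":"array"}},"force":{"type":"number"}},"required":["steps"]}

```bash
mkdir -p pics; ls; python3 - <<'E'
from bench import observe,cams
import cv2,numpy as np
s=observe();print(s)
for n in ["side","top","wrist"]:
    p=cams.camera_params(n);im,d=cams.grab_frame(n)
    cv2.imwrite(f"pics/{n}0.png",im);np.savez(f"pics/{n}0.npz",im=im,d=d,**p)
    print(n,p,d.min(),d.max())
E
```

```text
pics
{'clock': 0.0, 'joint_pos': array([-1.31698925e+00,  5.33779121e-02,  1.61428432e+00, -7.88249568e-06,
        1.47601074e+00, -1.19006543e-01]), 'qd': array([ 3.15682818e-05,  1.72575607e-04, -6.12246779e-04, -6.61112392e-04,
        2.01072103e-03,  7.26651661e-04]), 'joint_torque': array([-1.12815364e-03, -3.93680334e+01, -3.70177174e+01, -3.07545424e-04,
        7.03406346e-03, -8.84938970e-06]), 'eef_pos': array([ 227.48965429, -581.47797295,  238.05573535]), 'ee_rot': array([ 2.01840201,  0.38282384, -2.01870589]), 'contact_force': array([ 0.13459932, -0.09602429, -0.57741741]), 'ft_torque': array([-0.00337  ,  0.003908 , -0.0159124]), 'opening': 0.9989811325694781}
side {'fx': 429.3195712126291, 'fy': 429.3195712126291, 'cx': 264.6378387320838, 'cy': 188.34633681358227, 'R': array([[-0.9769626 , -0.21321058, -0.00923727],
       [-0.10642768,  0.52427135, -0.84487437],
       [ 0.18497899, -0.82442756, -0.534885  ]]), 't': array([ 547.22602393,  160.32767417, 1103.51297723])} 0.0 3999.778
top {'fx': 479.3964004119043, 'fy': 479.3964004119043, 'cx': 252.33747728301898, 'cy': 192.4839977687127, 'R': array([[-0.00949564, -0.99983172,  0.01569596],
       [-0.98287583,  0.00644361, -0.18415638],
       [ 0.18402425, -0.01717586, -0.98277162]]), 't': array([ -29.74080973,  599.30464764, 1311.47186697])} 0.0 2270.469
wrist {'fx': 268.8271594293763, 'fy': 268.8271594293763, 'cx': 257.94790819908184, 'cy': 193.57701286830135, 'R': array([[ 0.36401515, -0.93138966, -0.00250537],
       [-0.88041159, -0.34496664,  0.325382  ],
       [-0.30392169, -0.11623823, -0.94557933]]), 't': array([-622.7781984 ,  -42.50432138,  381.86574178])} 0.0 1556.2518
```

View pics/side0.png

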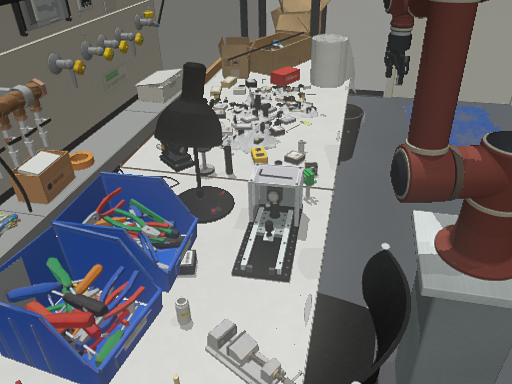

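View pics/top0.png

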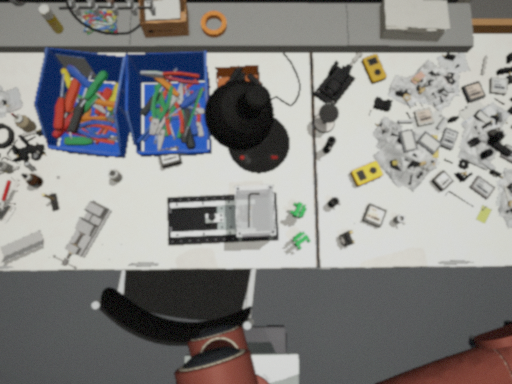

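View pics/wrist0.png

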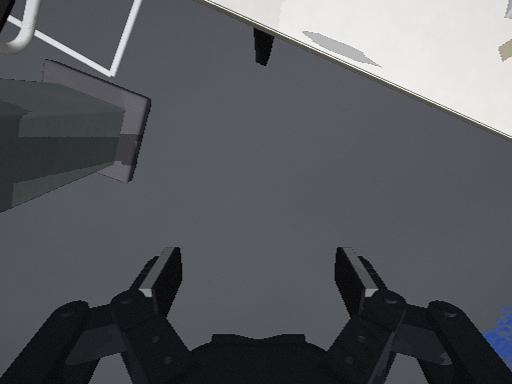

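The side view shows the station at about (270,225), with the open side and knob towards the camera. In the top view it lies at (222,215) with the knob end to the left. Green look-alikes are at (300,210) and (300,240). I'll enlarge next.

```bash
cat > h.py <<'E'
import numpy as np,cv2
def load(n): return np.load(f"pics/{n}.npz")
def ray(p,u,v):
    R,t=p["R"],p["t"]; d=R.T@np.array([(u-p["cx"])/p["fx"],(v-p["cy"])/p["fy"],1.]); return -R.T@t,d
def onz(p,u,v,z):
    o,d=ray(p,u,v); return o+d*(z-o[2])/d[2]
def proj(p,X):
    c=p["R"]@np.asarray(X,float)+p["t"]; return np.array([p["fx"]*c[0]/c[2]+p["cx"],p["fy"]*c[1]/c[2]+p["cy"]])
def dep(p,u,v):
    z=p["d"][int(v),int(u)]; o,d=ray(p,u,v); return o+d*z
def tri(p1,a,p2,b):
    o1,d1=ray(p1,*a);o2,d2=ray(p2,*b)
    s=np.linalg.lstsq(np.c_[d1,-d2],o2-o1,rcond=None)[0]; A=o1+d1*s[0];B=o2+d2*s[1]
    return (A+B)/2,np.linalg.norm(A-B)
E
python3 - <<'E'
import cv2
a=cv2.imread("pics/top0.png")[170:260,150:330]; cv2.imwrite("pics/topc.png",cv2.resize(a,None,fx=4.4,fy=4.4,interpolation=cv2.INTER_CUBIC))
a=cv2.imread("pics/side0.png")[150:290,225:330]; cv2.imwrite("pics/sidec.png",cv2.resize(a,None,fx=4,fy=4,interpolation=cv2.INTER_CUBIC))
E
```

```text
(no output)
```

View pics/topc.png

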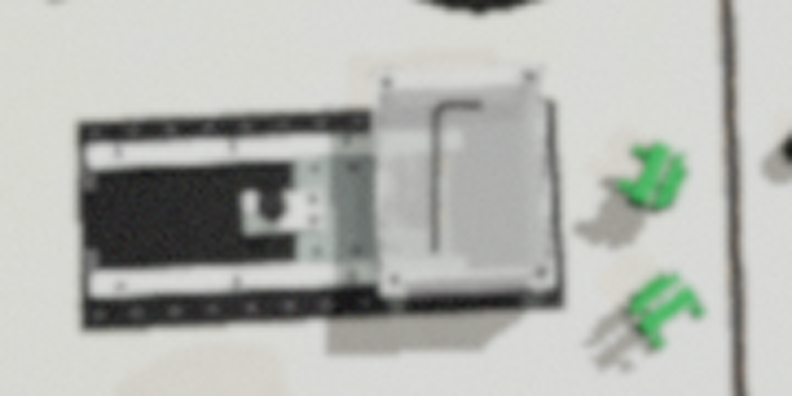

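View pics/sidec.png

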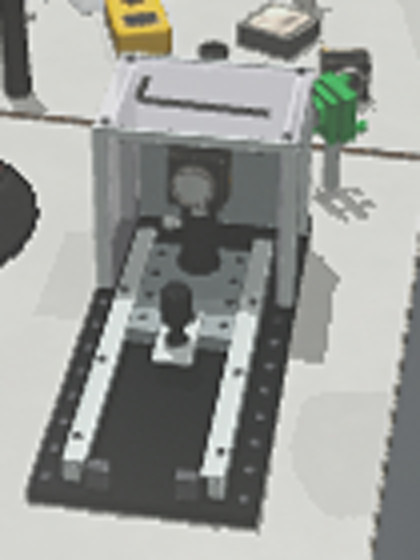

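The crops show the carriage knob (top crop 272,208; side crop 178,297), the board corners, and the mirror under the cover at side crop (195,185). The hex key is on the roof. The two green mounts on the right are the look-alikes to leave. Next I measure the station pose.

```bash
python3 - <<'E'
from h import *
T=load("top0");S=load("side0")
c=lambda u,v:(u/4.4+150-.4,v/4.4+170-.4)
cs=lambda u,v:(u/4+225-.4,v/4+150-.4)
P=[onz(T,*c(*q),12) for q in [(80,122),(85,327),(563,305),(553,103)]]
for p in P: print(p.round(1))
print([np.linalg.norm(P[i]-P[(i+1)%4]).round(1) for i in range(4)])
Q=[onz(S,*cs(*q),12) for q in [(30,497),(258,525)]]
print("side front corners",Q)
m=(P[0]+P[1])/2; b=(P[2]+P[3])/2; ax=(b-m)/np.linalg.norm(b-m)
print("x axis",ax,np.arctan2(ax[1],ax[0]))
org=m+ax*225; org2=b-ax*95; print("origin",org,org2)
k,g=tri(T,c(272,208),S,cs(178,297)); print("knob tri",k,g)
print("knob top z73",onz(T,*c(272,206),73), "from station",org-ax*94)
mm=onz(S,*cs(195,187),101);print("mirror",mm)
E
```

```text
[594.4 212.7  12. ]
[458.2 206.3  12. ]
[ 470. -107.   12.]
[ 605.2 -102.9   12. ]
[np.float64(136.4), np.float64(313.6), np.float64(135.3), np.float64(315.8)]
side front corners [array([590.90517593, 222.18563994,  12.        ]), array([454.13159216, 217.44953717,  12.        ])]
x axis [ 0.03598497 -0.99935233  0.        ] -1.5348035897040684
origin [534.40095727 -15.32056216  12.        ] [534.21125406 -10.05224139  12.        ]
knob tri [529.30797288  80.9989118   65.55461785] 1.640223726639524
knob top z73 [528.75044308  80.4033886   73.        ] from station [531.01837044  78.61855699  12.        ]
mirror [534.10994438   6.03343526 101.        ]
```

```bash
python3 - <<'E'
from h import *
from scipy.spatial.transform import Rotation as Ro
R=Ro.from_rotvec([ 2.01840201,  0.38282384, -2.01870589]).as_matrix()
print(R.round(3))
W=load("wrist0"); o=-W["R"].T@W["t"]; tcp=np.array([227.5,-581.5,238.1])
print("cam in tool",R.T@(o-tcp),"cam axes in tool cols\n",(R.T@W["R"].T).round(2))
# target: tool x down, tool y along station y-ish
a=np.arctan2(-0.99935,0.036) 
for s in (1,-1):
    x=np.array([0,0,-1.]); y=s*np.array([0.99935,.036,0]); z=np.cross(x,y)
    G=np.c_[x,y,z]; print(s,"z",z, "rel rv",Ro.from_matrix(R.T@G).as_rotvec())
E
```

```text
[[-0.001  0.364 -0.931]
 [ 0.002 -0.931 -0.364]
 [-1.    -0.002 -0.   ]]
cam in tool [-135.23244868   -0.96248193  -83.87747356] cam axes in tool cols
 [[ 0.   -0.33  0.95]
 [ 1.   -0.   -0.  ]
 [ 0.    0.95  0.33]]
1 z [ 0.036   -0.99935  0.     ] rel rv [-1.23398933 -0.00148309  0.00164982]
-1 z [-0.036    0.99935  0.     ] rel rv [1.90760207e+00 1.80922183e-03 1.62638678e-03]
```

```bash
cat >> h.py <<'E'
from scipy.spatial.transform import Rotation as Ro
def rel(s,target,G=None):
    R=Ro.from_rotvec(s["ee_rot"]).as_matrix()
    sh=R.T@(np.array(target,float)-s["eef_pos"])/1000
    rv=Ro.from_matrix(R.T@G).as_rotvec() if G is not None else None
    return sh,rv
def down(yaw_jaw):  # jaw dir angle in world
    x=np.array([0,0,-1.]);y=np.array([np.cos(yaw_jaw),np.sin(yaw_jaw),0]);return np.c_[x,y,np.cross(x,y)]
E
python3 - <<'E'
from h import *
from bench import observe
print(rel(observe(),[529.5,82,200],down(0.036)))
E
```

```text
(array([ 0.03923274, -0.50797312, -0.5229318 ]), array([-1.23401217e+00, -1.14303463e-03,  1.31301757e-03]))
```

>>> move_arm(
  steps=[
    [[0,-0.508,-0.523],[-1.234,0,0],-1],
    [[0,-0.508,-0.523],[-1.234,0,0],-1],
    [[0,-0.508,-0.523],[-1.234,0,0],-1],
    [[0,-0.508,-0.523],[-1.234,0,0],-1],
    [[0,-0.508,-0.523],[-1.234,0,0],-1],
    [[0,-0.508,-0.523],[-1.234,0,0],-1],
    [[0,-0.508,-0.523],[-1.234,0,0],-1],
    [[0,-0.508,-0.523],[-1.234,0,0],-1],
    [[0,-0.508,-0.523],[-1.234,0,0],-1],
    [[0,-0.508,-0.523],[-1.234,0,0],-1],
  ],
  force=40,
)

```text
clock: 1.4
eef_pos: [486.9, -11.1, 239.3]
ee_rot: [1.183, 1.225, -1.182]
contact_force: [1.4, -0.5, 0.8]
opening: 1.0
```

```bash
python3 - <<'E'
from h import *
from bench import observe
s=observe();print(s["joint_pos"].round(3));print(rel(s,[529.5,82,200],down(0.036)))
E
```

```text
[-0.176 -0.288  1.925 -0.     1.504 -0.212]
(array([ 0.03929068,  0.04588551, -0.09155181]), array([ 0.00012986,  0.0002867 , -0.00052209]))
```

>>> move_arm(
  steps=[
    [[0.0,0.046,-0.092],[0,0,0],-1],
    [[0.02,0.046,-0.092],[0,0,0],-1],
    [[0.039,0.046,-0.092],[0,0,0],-1],
    [[0.039,0.046,-0.092],[0,0,0],-1],
  ],
)

```text
clock: 1.9
eef_pos: [527.5, 80.1, 197.6]
ee_rot: [1.18, 1.23, -1.186]
contact_force: [-0.7, 1.0, -0.7]
opening: 1.002
```

```bash
cat > snap.py <<'E'
import sys
from h import *
from bench import observe,cams
for n in sys.argv[2:]:
    s=observe();p=cams.camera_params(n);im,d=cams.grab_frame(n)
    f=n+sys.argv[1];cv2.imwrite(f"pics/{f}.png",im);np.savez(f"pics/{f}.npz",im=im,d=d,eef=s["eef_pos"],rot=s["ee_rot"],**p)
print(s["clock"],s["eef_pos"].round(1),s["joint_pos"].round(3),s["contact_force"].round(1),s["opening"])
E
python3 snap.py 1 wrist
```

```text
1.9 [527.5  80.1 197.6] [ 0.011 -0.134  1.865 -0.     1.416 -0.025] [-0.7  1.  -0.7] 1.0017992882476527
```

View pics/wrist1.png

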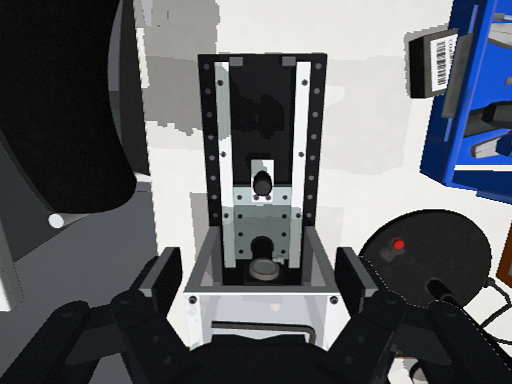

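The wrist view shows the knob head at about (262,184) on its white tongue. The mirror is under the cover at (264,268), and the board's far corners are at (197,54) and (328,54).

```bash
python3 - <<'E'
from h import *
W=load("wrist1")
a=W["im"][130:300,180:350];cv2.imwrite("pics/w1c.png",cv2.resize(a,None,fx=3.5,fy=3.5,interpolation=cv2.INTER_CUBIC))
g=cv2.cvtColor(W["im"],cv2.COLOR_BGR2GRAY)
print("knob",onz(W,262,184,60), [dep(W,262,v).round(1) for v in (176,180,184,188,192)])
print("corners",onz(W,197,54,12),onz(W,328,54,12))
m=g[165:205,245:280]<60
ys,xs=np.nonzero(m);print(xs.min()+245,xs.max()+245,ys.min()+165,ys.max()+165,xs.mean()+245,ys.mean()+165)
E
```

```text
knob [530.5713279   82.03836178  60.        ] [array([530.1,  93. ,  68. ]), array([530.1,  90.2,  73. ]), array([530.3,  85.9,  72.7]), array([530.5,  81.5,  72.3]), array([530.6,  77.5,  73.2])]
corners [456.01354051 210.27849148  12.        ] [596.16494932 215.20351991  12.        ]
245 279 165 198 261.8723747980614 180.1453957996769
```

View pics/w1c.png

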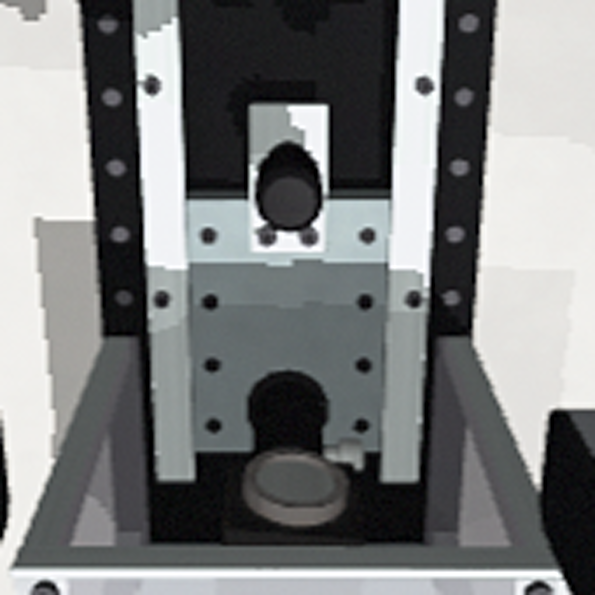

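>>> move_arm(
  steps=[
    [[0.06,0.003,-0.002],[0,0,0],-1],
    [[0.11,0.003,-0.002],[0,0,0],-1],
    [[0.148,0.003,-0.002],[0,0,0],-1],
    [[0.148,0.003,-0.002],[0,0,0],0],
    [[0.148,0.003,-0.002],[0,0,0],1],
    [[0.148,0.003,-0.002],[0,0,0],1],
    [[0.148,0.003,-0.002],[0,0,0],1],
    [[0.148,0.003,-0.002],[0,0,0],1],
    [[0.148,0.003,-0.002],[0,0,0],1],
  ],
  force=40,
)

```text
clock: 3.08
eef_pos: [531.3, 82.3, 54.8]
ee_rot: [1.18, 1.228, -1.185]
contact_force: [-10.5, -1.4, 13.0]
opening: 0.227
```

```bash
python3 snap.py 2 wrist
```

```text
3.075 [531.3  82.3  54.8] [ 1.600e-02  3.900e-02  1.955e+00 -1.000e-03  1.151e+00 -2.000e-02] [-10.5  -1.4  13. ] 0.2267414063765925
```

View pics/wrist2.png

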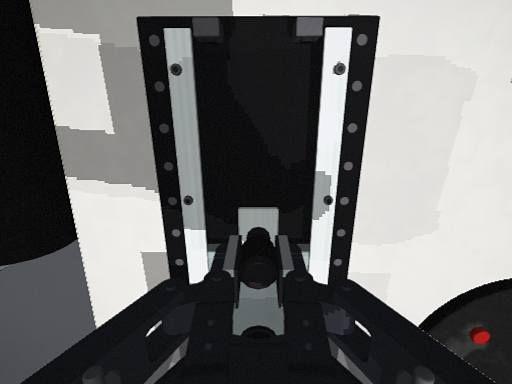

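The knob is between the pads (259,265) and the gap reads 19 mm. There is some residual push, so I'll relieve it slightly and pull along tool -z.

>>> move_arm(
  steps=[
    [[-0.004,-0.001,0],[0,0,0],1],
    [[-0.004,-0.001,-0.01],[0,0,0],1],
    [[-0.004,-0.001,-0.028],[0,0,0],1],
    [[-0.004,-0.001,-0.048],[0,0,0],1],
    [[-0.004,-0.001,-0.068],[0,0,0],1],
    [[-0.004,-0.001,-0.088],[0,0,0],1],
    [[-0.004,-0.001,-0.106],[0,0,0],1],
    [[-0.004,-0.001,-0.12],[0,0,0],1],
    [[-0.004,-0.001,-0.129],[0,0,0],1],
    [[-0.004,-0.001,-0.132],[0,0,0],1],
  ],
)

```text
clock: 4.38
eef_pos: [526.0, 212.3, 55.0]
ee_rot: [1.176, 1.223, -1.185]
contact_force: [4.5, -15.3, -10.9]
opening: 0.225
```

>>> move_arm(
  steps=[
    [[0,0,0],[0,0,0],1],
    [[0,0,0],[0,0,0],1],
  ],
)

```text
clock: 4.62
eef_pos: [526.1, 212.2, 55.1]
ee_rot: [1.179, 1.223, -1.185]
contact_force: [4.9, -8.8, -12.1]
opening: 0.225
```

```bash
python3 snap.py 3 wrist side
```

```text
4.675 [526.  212.2  55.1] [ 0.254  0.105  1.884 -0.005  1.154  0.22 ] [  3.8  -8.8 -11.8] 0.22350317656114568
```

View pics/wrist3.png

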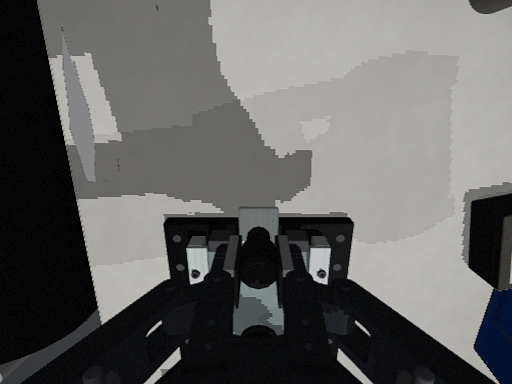

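View pics/side3.png

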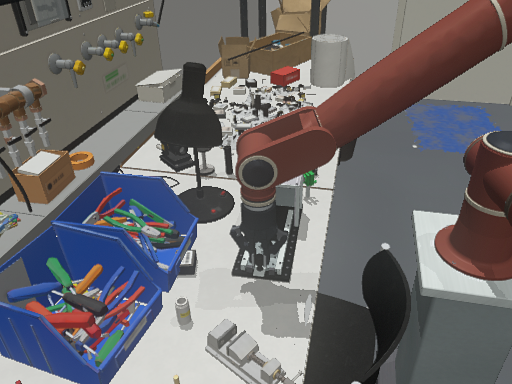

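The gripper and knob moved 130 mm and now bear on the stop (y force -9 N). I'll release, lift and look.

>>> move_arm(
  steps=[
    [[0,0,0.001],[0,0,0],0.4],
    [[0,0,0.001],[0,0,0],-0.5],
    [[0,0,0.001],[0,0,0],-1],
    [[0,0,0.001],[0,0,0],-1],
    [[-0.05,0,0.001],[0,0,0],-1],
    [[-0.11,0,0.001],[0,0,0],-1],
    [[-0.17,0,0.001],[0,0,0],-1],
    [[-0.18,0,0.001],[0,0,0],-1],
    [[-0.18,0,0.001],[0,0,0],-1],
  ],
)

```text
clock: 5.85
eef_pos: [526.7, 213.6, 237.1]
ee_rot: [1.184, 1.225, -1.181]
contact_force: [0.0, 0.2, -0.7]
opening: 0.999
```

```bash
python3 snap.py 4 wrist top side; python3 - <<'E'
import cv2
a=cv2.imread("pics/side4.png")[150:290,225:330]; cv2.imwrite("pics/side4c.png",cv2.resize(a,None,fx=4,fy=4,interpolation=cv2.INTER_CUBIC))
E
```

```text
5.95 [525.4 213.2 234. ] [ 0.254 -0.079  1.753  0.     1.472  0.218] [-0.9 -1.  -0.4] 1.0019734082327696
```

View pics/wrist4.png

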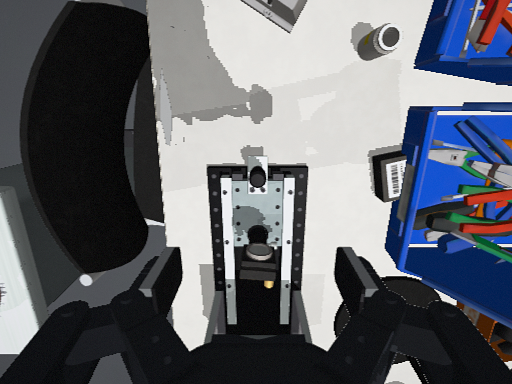

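View pics/side4c.png

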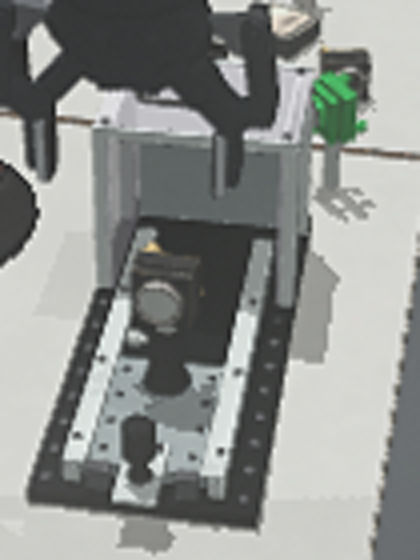

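The carriage is out. In the wrist view the knob is at (258,177) and the mirror mount at about (260,258), with its top face edge visible and a brass adjuster at (268,284). Enlarging to get the yaw.

```bash
python3 - <<'E'
from h import *
W=load("wrist4")
a=W["im"][215:305,205:315];b=cv2.resize(a,None,fx=7,fy=6.6,interpolation=cv2.INTER_CUBIC);b=cv2.convertScaleAbs(b,alpha=2,beta=20);cv2.imwrite("pics/w4c.png",b)
d=W["d"]
# points with height 118..124 (mount top)
pts=[];uv=[]
for v in range(220,300):
  for u in range(225,300):
    if d[v,u]>0:
      X=dep(W,u,v)
      if 60<X[1]<170 and X[2]>85: pts.append(X);uv.append((u,v))
pts=np.array(pts);uv=np.array(uv)
print(len(pts),np.histogram(pts[:,2],bins=np.arange(85,131,5)))
t=pts[(pts[:,2]>115)]
print(t.min(0),t.max(0),cv2.minAreaRect(t[:,:2].astype(np.float32)), uv[pts[:,2]>115].min(0),uv[pts[:,2]>115].max(0))
k=[dep(W,258,v).round(1) for v in range(170,190,4)];print("knob",k)
E
```

```text
1270 (array([ 50,  74,  74,  74,  82, 166, 460, 290,   0]), array([ 85,  90,  95, 100, 105, 110, 115, 120, 125, 130]))
[508.84638576  99.21259499 115.01417778] [548.72053057 138.99710247 122.07304766] ((530.3140258789062, 121.56008911132812), (33.667755126953125, 45.15026092529297), 66.56146240234375) [239 255] [275 287]
knob [array([526.2, 222.9,  67.9]), array([526.3, 219.6,  73.5]), array([526.5, 214.6,  72.6]), array([526.7, 210.1,  73.8]), array([526.9, 205.1,  73.2])]
```

View pics/w4c.png

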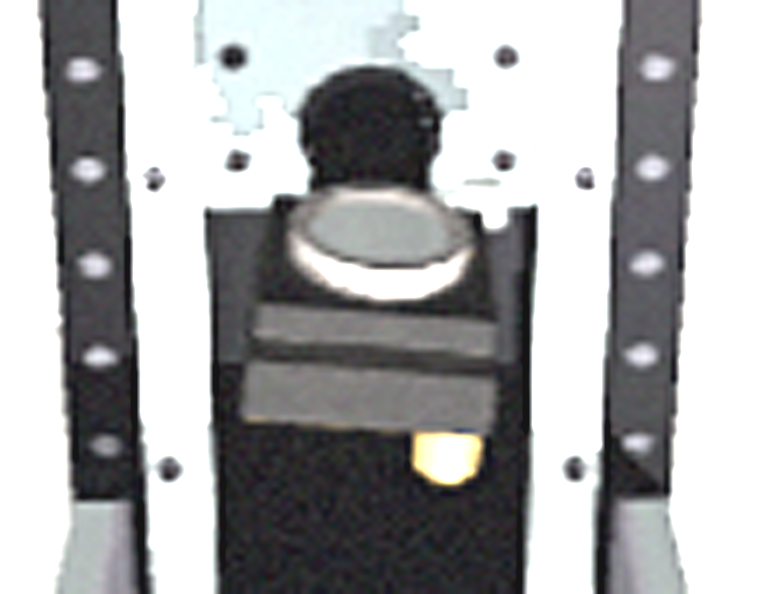

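```bash
python3 - <<'E'
from h import *
W=load("wrist4");f=lambda a,b:(205+a/7-.4,215+b/6.6-.4)
n=["rFL","rFR","rBR","rBL","fFL","fFR","fBR","fBL"]
P=[onz(W,*f(*q),121) for q in [(246,362),(498,378),(496,433),(242,418),(258,303),(494,318),(497,355),(252,340)]]
for a,p in zip(n,P):print(a,p.round(1), dep(W,*f(*[(246,362),(498,378),(496,433),(242,418),(258,303),(494,318),(497,355),(252,340)][n.index(a)])).round(1))
for i in(0,4):
  print(np.linalg.norm(P[i]-P[i+1]),np.linalg.norm(P[i+1]-P[i+2]))
for a,b in((0,1),(3,2),(4,5),(7,6)):
  e=P[b]-P[a];print(np.arctan2(e[1],e[0]))
print("rear centre",np.mean(P[:4],0))
k=np.array([526.6,212.3]);print("holder pred",k+94*np.array([.036,-.9994]))
E
```

```text
rFL [509.7 123.7 121. ] [504.   48.6  12.8]
rFR [549.3 122.  121. ] [549.6 120.  118.2]
rBR [549.6 111.1 121. ] [561.1  29.5  11.5]
rBL [509.3 112.7 121. ] [509.3 113.1 121.6]
fFL [511.4 135.1 121. ] [511.2 132.4 116.9]
fFR [548.  133.5 121. ] [548.4 131.1 117.3]
fBR [548.9 126.4 121. ] [560.   52.   12.1]
fBL [510.6 128.  121. ] [510.3 123.9 114.9]
39.587573512717015 10.876647156646163
36.606590219758274 7.1305463416260055
-0.04370498931241465
-0.03915479268943431
-0.04273969204167521
-0.040515575430843324
rear centre [529.46777024 117.36876575 121.        ]
holder pred [529.984  118.3564]
```

```bash
cat > fit.py <<'E'
import numpy as np
from scipy.optimize import least_squares
D=np.array([[-1.317,.0534,1.6143,1.476,227.5,-581.5,238.1],[.011,-.134,1.865,1.416,527.5,80.1,197.6],[.016,.039,1.955,1.151,531.3,82.3,54.8],[.254,.105,1.884,1.154,526,212.2,55.1],[.254,-.079,1.753,1.472,525.4,213.2,234],[-.176,-.288,1.925,1.504,486.9,-11.1,239.3]])
def f(p,full=False):
    a,L1,L2,h,off,ph=p
    q1,q2,q3=D[:,0],D[:,1],D[:,2]
    r=a+L1*np.sin(q2)+L2*np.sin(q2+q3+ph); z=h+L1*np.cos(q2)+L2*np.cos(q2+q3+ph)
    x=r*np.cos(q1)-off*np.sin(q1); y=r*np.sin(q1)+off*np.cos(q1)
    e=np.c_[x-D[:,4],y-D[:,5],z-D[:,6]].ravel()
    return np.r_[e,(p[0])*.02,p[5]*5]
s=least_squares(f,[0,450,450,-50,70,0]);print(s.x.round(2),s.fun.round(1))
E
python3 fit.py
python3 - <<'E'
from h import *
T=load("top0");S=load("side0")
print("lamp head",[dep(T,*q).round(0) for q in [(240,115),(256,100),(215,115),(270,115),(240,85),(240,148)]], dep(S,193,75).round(0),dep(S,190,130).round(0))
print("bins",[dep(T,*q).round(0) for q in [(205,55),(205,152),(132,100),(45,55)]])
E
```

```text
[-1.5300e+00  4.2531e+02  6.1808e+02 -3.2320e+01  7.4030e+01  1.6000e-01] [-0.2  0.2  0.   0.9 -0.3 -0.2  0.   0.2 -0.1 -0.4  0.7  0.2  0.4 -0.2
 -0.3 -0.7 -0.2  0.4 -0.   0.8]
lamp head [array([725.,  -3., 350.]), array([729., -38., 432.]), array([736.,  56., 320.]), array([740., -74., 308.]), array([803.,  -3., 338.]), array([673.,  -2., 256.])] [734. -10. 412.] [725.  66. 304.]
bins [array([959.,  93., 179.]), array([717., 101.,  65.]), array([850., 300., 129.]), array([961., 529., 176.])]
```

```bash
python3 - <<'E'
from h import *
from bench import observe
s=observe();print(s["eef_pos"]);print(rel(s,[529.5,117.2,170],down(-0.042)))
E
```

```text
[525.18754042 213.08820325 233.46845624]
(array([0.06355511, 0.00113895, 0.09592101]), array([0.07803258, 0.00112329, 0.0044269 ]))
```

>>> move_arm(
  steps=[
    [[0.0,0.001,0.05],[0.04,0,0],-1],
    [[0.03,0.001,0.096],[0.078,0,0],-1],
    [[0.062,0.001,0.096],[0.078,0,0],-1],
    [[0.062,0.001,0.096],[0.078,0,0],-1],
    [[0.062,0.001,0.096],[0.078,0,0],-1],
  ],
)

```text
clock: 6.62
eef_pos: [530.8, 117.8, 174.3]
ee_rot: [1.239, 1.19, -1.24]
contact_force: [0.7, -0.7, -0.5]
opening: 1.003
```

```bash
python3 snap.py 5 wrist; python3 - <<'E'
from h import *
from bench import observe
s=observe();print(s["eef_pos"]);print(rel(s,[529.5,117.2,90],down(-0.042)))
E
```

```text
6.625 [530.8 117.8 174.3] [ 0.081 -0.092  1.866  0.     1.368  0.123] [ 0.7 -0.7 -0.5] 1.002688178509801
[531.40272561 117.97150646 175.25334209]
(array([ 0.08525095, -0.00196724,  0.00086756]), array([ 0.00078861, -0.00021533, -0.00114844]))
```

View pics/wrist5.png

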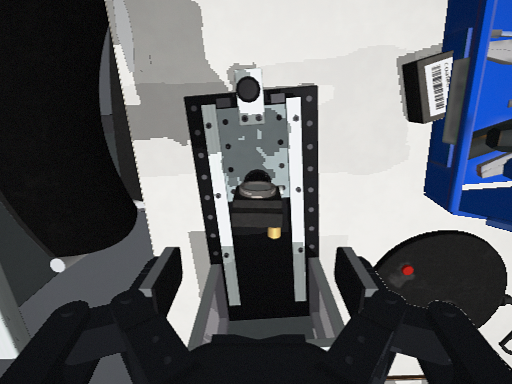

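The mount is centred under the gripper at (258,214) with its edges level in the image, so yaw and lateral position are right. I'll check the depth position numerically with a crop.

```bash
python3 - <<'E'
from h import *
W=load("wrist5")
a=W["im"][165:255,205:315];b=cv2.resize(a,None,fx=7,fy=6.6,interpolation=cv2.INTER_CUBIC);b=cv2.convertScaleAbs(b,alpha=2.2,beta=20);cv2.imwrite("pics/w5c.png",b)
g=cv2.cvtColor(W["im"],cv2.COLOR_BGR2GRAY)
for v in range(194,234): print(v,g[v,250],g[v,258],onz(W,258,v,121).round(1)[:2])
E
```

```text
194 167 106 [531.1 137.5]
195 103 99 [531.1 136.7]
196 98 188 [531.1 136. ]
197 77 196 [531.  135.2]
198 22 65 [531.  134.4]
199 17 16 [531.  133.6]
200 45 40 [530.9 132.8]
201 57 55 [530.9 132. ]
202 52 53 [530.9 131.2]
203 50 56 [530.8 130.4]
204 51 55 [530.8 129.6]
205 50 58 [530.8 128.8]
206 52 58 [530.7 128. ]
207 52 58 [530.7 127.2]
208 27 30 [530.7 126.4]
209 25 25 [530.6 125.5]
210 32 25 [530.6 124.7]
211 27 28 [530.6 123.9]
212 21 25 [530.5 123.1]
213 47 44 [530.5 122.3]
214 56 53 [530.5 121.4]
215 56 54 [530.4 120.6]
216 53 53 [530.4 119.8]
217 52 53 [530.4 119. ]
218 54 54 [530.3 118.1]
219 56 52 [530.3 117.3]
220 52 52 [530.3 116.4]
221 51 51 [530.2 115.6]
222 52 51 [530.2 114.8]
223 52 53 [530.2 113.9]
224 54 54 [530.1 113.1]
225 59 52 [530.1 112.2]
226 55 54 [530.1 111.4]
227 34 43 [530.  110.5]
228 29 33 [530.  109.7]
229 31 32 [529.9 108.8]
230 29 29 [529.9 107.9]
231 31 28 [529.9 107.1]
232 28 32 [529.8 106.2]
233 33 33 [529.8 105.4]
```

View pics/w5c.png

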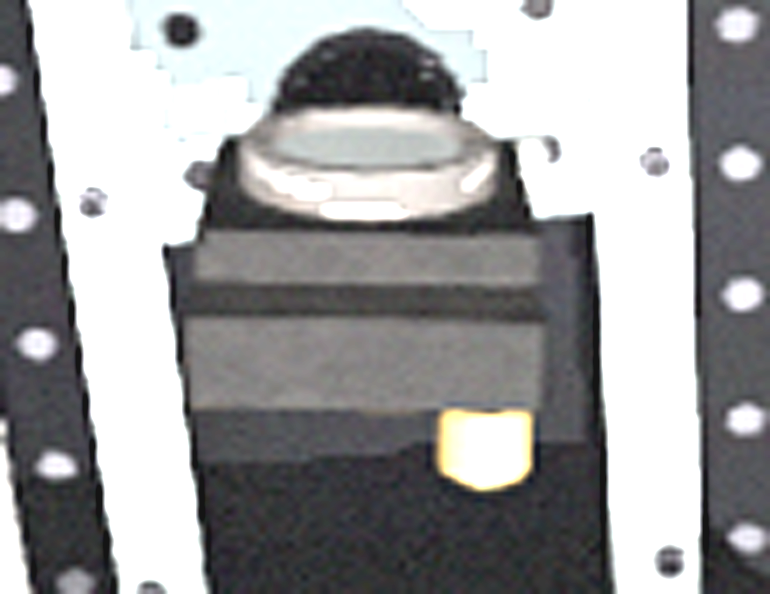

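>>> move_arm(
  steps=[
    [[0.04,-0.001,0.001],[0,0,0],-1],
    [[0.075,-0.001,0.001],[0,0,0],-1],
    [[0.085,-0.001,0.001],[0,0,0],-1],
    [[0.085,-0.001,0.001],[0,0,0],-0.3],
    [[0.085,-0.001,0.001],[0,0,0],0.3],
    [[0.085,-0.001,0.001],[0,0,0],1],
    [[0.085,-0.001,0.001],[0,0,0],1],
    [[0.085,-0.001,0.001],[0,0,0],1],
  ],
  force=40,
)

```text
clock: 7.68
eef_pos: [530.8, 116.7, 91.5]
ee_rot: [1.241, 1.188, -1.238]
contact_force: [-2.1, -0.3, 6.5]
opening: 0.465
```

```bash
python3 snap.py 6 wrist
```

```text
7.675 [530.8 116.7  91.5] [ 0.079 -0.002  1.927  0.     1.214  0.121] [-2.1 -0.3  6.5] 0.4654710122433579
```

View pics/wrist6.png

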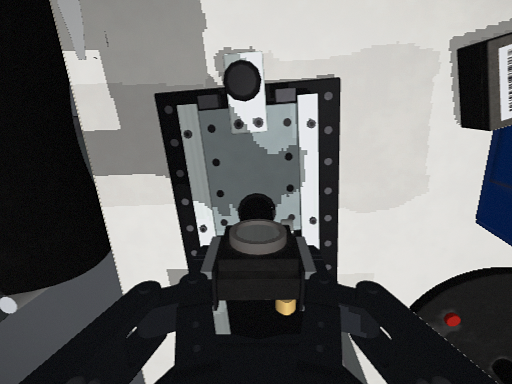

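The pads sit on the frame's sides at (213,262) and (302,262), behind the glass ring at (257,236), with an opening of 39.5 mm. Now I draw it straight up.

>>> move_arm(
  steps=[
    [[-0.005,0,0],[0,0,0],1],
    [[-0.015,0,0],[0,0,0],1],
    [[-0.03,0,0],[0,0,0],1],
    [[-0.05,0,0],[0,0,0],1],
    [[-0.075,0,0],[0,0,0],1],
    [[-0.1,0,0],[0,0,0],1],
    [[-0.13,0,0],[0,0,0],1],
    [[-0.16,0,0],[0,0,0],1],
    [[-0.18,0,0],[0,0,0],1],
    [[-0.18,0,0],[0,0,0],1],
  ],
  force=60,
)

```text
clock: 8.98
eef_pos: [530.4, 116.5, 271.9]
ee_rot: [1.242, 1.187, -1.237]
contact_force: [0.4, -0.2, -1.1]
opening: 0.461
```

```bash
python3 snap.py 7 wrist side
```

```text
9.025 [529.7 116.5 269.8] [ 0.079 -0.162  1.769 -0.     1.535  0.121] [ 0.1 -0.8 -1.9] 0.460360263813335
```

View pics/wrist7.png

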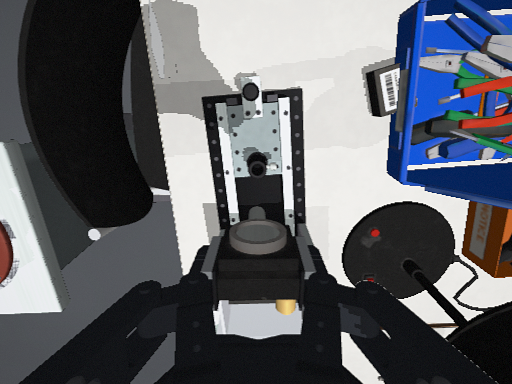

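View pics/side7.png

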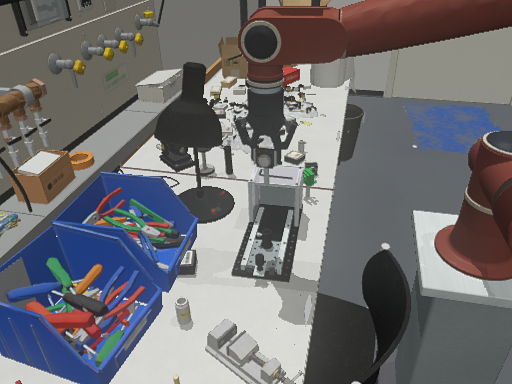

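The mirror is up and level in the jaws. The holder mouth at (257,163) is empty and the carriage is still out. Now I raise it and turn the wrist so the glass side faces radially outward.

>>> move_arm(
  steps=[
    [[-0.03,0,0],[0.15,0,0],1],
    [[-0.06,0,0],[0.33,0,0],1],
    [[-0.09,0,0],[0.51,0,0],1],
    [[-0.12,0,0],[0.69,0,0],1],
    [[-0.15,0,0],[0.87,0,0],1],
    [[-0.18,0,0],[1.05,0,0],1],
    [[-0.21,0,0],[1.23,0,0],1],
    [[-0.24,0,0],[1.38,0,0],1],
    [[-0.25,0,0],[1.45,0,0],1],
    [[-0.25,0,0],[1.45,0,0],1],
  ],
)

```text
clock: 10.32
eef_pos: [530.0, 116.5, 518.5]
ee_rot: [2.179, 0.087, -2.182]
contact_force: [0.8, -0.5, -2.5]
opening: 0.458
```

```bash
python3 - <<'E'
from h import *
from bench import observe
s=observe();print(s["eef_pos"],s["joint_pos"].round(3),s["opening"]);print(Ro.from_rotvec(s["ee_rot"]).as_matrix().round(2))
E
```

```text
[529.99138849 116.49713113 518.53640635] [ 0.079 -0.154  1.356 -0.     1.941  1.57 ] 0.45767882642042573
[[-0.    0.08 -1.  ]
 [-0.   -1.   -0.08]
 [-1.    0.    0.  ]]
```

>>> move_arm(
  steps=[
    [[-0.01,0,0],[0,0.12,0],1],
    [[-0.02,0,0],[0,0.28,0],1],
    [[-0.03,0,0],[0,0.45,0],1],
    [[-0.04,0,0],[0,0.62,0],1],
    [[-0.05,0,0],[0,0.79,0],1],
    [[-0.06,0,0],[0,0.96,0],1],
    [[-0.06,0,0],[0,1.13,0],1],
    [[-0.06,0,0],[0,1.28,0],1],
    [[-0.06,0,0],[0,1.4,0],1],
    [[-0.06,0,0],[0,1.45,0],1],
  ],
)

```text
clock: 11.58
eef_pos: [530.1, 116.6, 573.0]
ee_rot: [3.126, 0.123, -0.198]
contact_force: [-0.6, -0.0, -1.6]
opening: 0.456
```

```bash
python3 snap.py 8 wrist side top; python3 - <<'E'
from h import *
from bench import observe
s=observe();print(s["eef_pos"],s["joint_pos"].round(3),s["opening"]);print(Ro.from_rotvec(s["ee_rot"]).as_matrix().round(2))
E
```

```text
11.675 [530.2 116.6 573.2] [ 8.000e-02 -9.180e-01  2.152e+00 -2.000e-03  4.650e-01  1.572e+00] [ 0.9  0.5 -2.6] 0.4561801416213696
[530.18938446 116.56656644 575.12072695] [ 8.000e-02 -9.170e-01  2.150e+00 -2.000e-03  4.660e-01  1.572e+00] 0.46206410766830863
[[ 0.99  0.08 -0.13]
 [ 0.08 -1.   -0.01]
 [-0.13  0.   -0.99]]
```

View pics/wrist8.png

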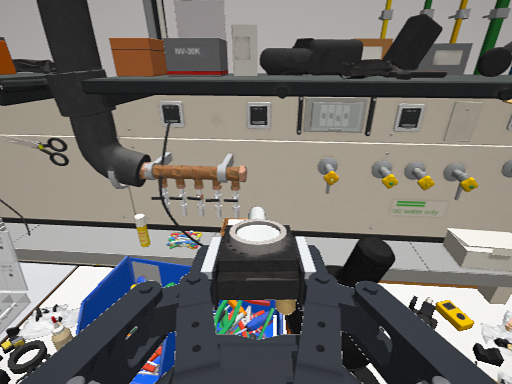

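View pics/side8.png

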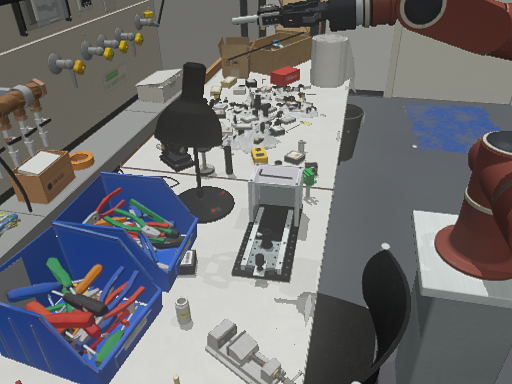

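View pics/top8.png

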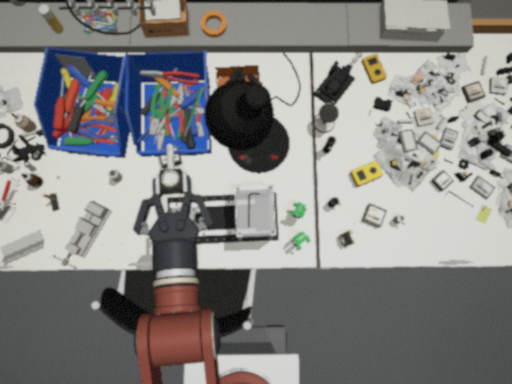

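The top view shows the round glass facing up at (170,180) with the post level at (170,155). The wrist view shows the glass ring at (257,235). I'll let it settle, then do a last check.

>>> move_arm(
  steps=[
    [[0,0,0],[0,0,0],1],
    [[0,0,0],[0,0,0],1],
    [[0,0,0],[0,0,0],1],
    [[0,0,0],[0,0,0],1],
  ],
)

```text
clock: 12.22
eef_pos: [529.9, 116.5, 579.6]
ee_rot: [3.129, 0.123, -0.189]
contact_force: [0.5, -0.5, -1.5]
opening: 0.455
```

```bash
python3 snap.py 9 side top wrist; python3 - <<'E'
from h import *
from bench import observe
s=observe();print(s["eef_pos"],s["qd"].round(4),s["opening"],Ro.from_rotvec(s["ee_rot"]).as_matrix()[:,2].round(2))
S=load("side9");a=S["im"][140:285,225:330];b=load("side0")["im"][140:285,225:330]
cv2.imwrite("pics/cmp.png",cv2.resize(np.hstack([b,a]),None,fx=3.7,fy=3.7,interpolation=cv2.INTER_CUBIC))
d=cv2.absdiff(load("top9")["im"],load("top0")["im"]).max(2)
print("top diff right half",(d[150:270,282:520]>60).sum(),"wrist8-9",np.abs(load("wrist9")["im"].astype(int)-load("wrist8")["im"])[210:320,200:310].mean())
E
```

```text
12.325 [529.9 116.5 579.4] [ 8.000e-02 -9.180e-01  2.145e+00 -2.000e-03  4.640e-01  1.573e+00] [-0.1 -0.2 -1.1] 0.4575269045089955
[529.84687897 116.53431313 579.39152386] [-0.0014 -0.0025  0.0014 -0.0005 -0.0036  0.0006] 0.45728700538989053 [-0.12 -0.01 -0.99]
top diff right half 0 wrist8-9 10.579641873278238
```

View pics/cmp.png

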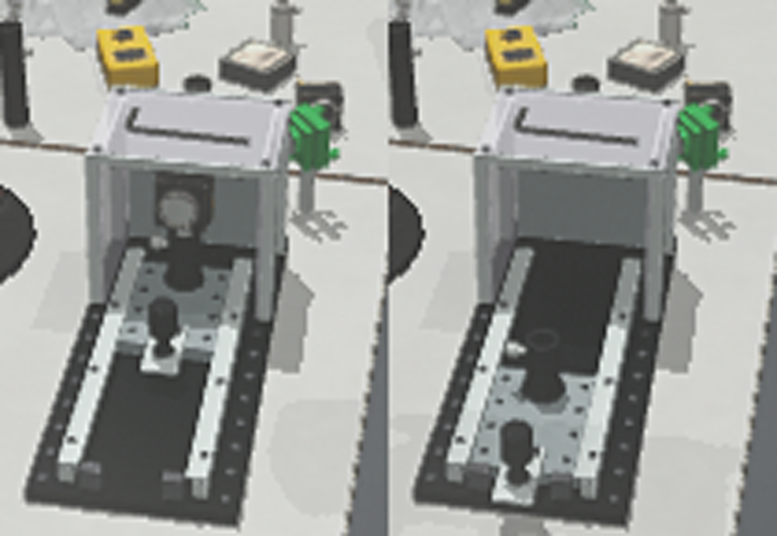

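The before/after crop shows the carriage out with its holder empty. The hex key, meter and green mounts haven't moved. The wrist images differed slightly, so I'll check for slip in the jaws.

```bash
python3 snap.py 10 wrist; python3 - <<'E'
from h import *
a=[load(f"wrist{i}")["im"][200:330,190:325] for i in (8,9,10)]
cv2.imwrite("pics/cmp2.png",cv2.resize(np.hstack([a[0],a[2]]),None,fx=2.9,fy=2.9))
print(np.abs(a[1].astype(int)-a[2]).mean())
E
```

```text
12.375 [529.8 116.5 579.4] [ 8.000e-02 -9.180e-01  2.145e+00 -2.000e-03  4.640e-01  1.573e+00] [-0.1 -0.8 -1.6] 0.45728700538989053
1.365318138651472
```

View pics/cmp2.png

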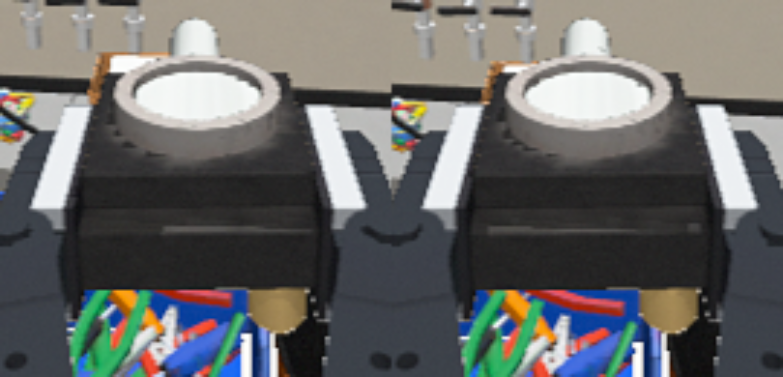

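The mirror hasn't moved in the jaws; only the background shifted. Handing in.

```bash
python3 -c "
from bench import job
print(job.job_done())"
```

```text
the job is handed in; nothing more can be done
None
```

I pulled the carriage out by its knob until it stopped, then took the mirror by the sides of its frame and drew its post up out of the holder. I turned it so the glass faces up and handed the job in at about 12.4 s with the arm still holding it. No verdict came back.

**Carriage:** The gripper travelled 130 mm and then met resistance at the stop. The last side view shows the carriage still out with the holder empty.

**Mirror:**
- **Position:** it is about 580 mm above the table, and the glass faces up to within about 0.13 rad.
- **Grip and stillness:** the jaw opening reads about 39 mm on the 40 mm frame, with the grip set to 60 N. Joint speeds were near zero.
- **Slip check:** two wrist pictures differed more than I expected. Enlarged, they showed only the background shifting as the arm settled, with no slip in the jaws.

**Other things:** The hex key, the meter and the green look-alikes were unmoved in the before/after pictures. I did not measure the sleeve or box_dark separately, but nothing in the contact readings suggested they were touched.

When I first closed on the knob, the gripper sat about 5 mm higher than commanded and pressed with about 13 N. I eased that off before pulling.

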